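# Gauge a frame block, then try, free and hold open the lid of its case

### The job

Push the height gauge's foot down onto the wooden block lying under it to see how thick that block is: a block over 30 mm thick belongs in the tall case, a thinner one in the flat case. Then tug that case's lid by its handle to learn whether it is caught, before touching its thumb catch; if it is caught, slide the catch fully across to free it; then raise the lid to about 40 degrees and finish while still holding it there, since it falls shut by itself. Keep the other case shut, and leave the blocks and everything else on the table where they are.

Things in the scene. Friction and masses are not known exactly. Their poses are not given: they have to be found in the camera images.
- tall_hinge (a point): tall case: fixed grey metal case 110 mm high with a dark steel lid (160 x 160 mm, 8 mm thick, its top 118 mm above the table). This point is the middle of the lid's hinge line, at height 110 mm on the case's far side. Axes are the case's: z up, y along the hinge, -x to the case's front, where the catch is. Ahead of the lid the case has a solid ledge 35 mm deep along its whole front, flush at 110 mm
- tall_handle (a point): middle of the bar of the lid's bow handle on the tall case: round steel bar 12 mm thick, 80 mm long along y, its centre line 34 mm above the lid's top (28 mm free underneath), on two posts at its ends. With the lid shut it lies 115 mm in -x, 20 mm in -y and 42 mm in z from tall_hinge. Axes turn with the lid. The bar is parallel to the hinge, so the lid can be raised with it while the gripper stays upright
- tall_lid (a joint): angle (rad) of the tall case's lid, 0 shut, 1.2 at its stop. About 0.25 kg; it falls shut when let go. If caught it lifts only about 0.03 rad (4 to 5 mm at the handle) and then stops dead; if not caught it swings up freely. Whether it is caught cannot be seen from outside
- tall_thumb (a point): centre of the top of the tall case's thumb catch: a steel stub (14 mm in x, 12 in y, 24 high) on the front ledge. At rest 179 mm in -x and 18 mm in +y from tall_hinge, whose axes it shares. Slid 22 mm in +y to its stop (stiff, 1.5 to 5 N) it drives a separate hidden bolt out of the lid's hook; both stay where left. The stub starts at rest whether the bolt is in or out
- flat_hinge (a point): flat case: fixed grey metal case 70 mm high with a dark steel lid (160 x 160 mm, 8 mm thick, its top 78 mm above the table). This point is the middle of the lid's hinge line, at height 70 mm on the case's far side. Axes are the case's: z up, y along the hinge, -x to the case's front, where the catch is. Ahead of the lid the case has a solid ledge 35 mm deep along its whole front, flush at 70 mm
- flat_handle (a point): middle of the bar of the lid's bow handle on the flat case: round steel bar 12 mm thick, 80 mm long along y, its centre line 34 mm above the lid's top (28 mm free underneath), on two posts at its ends. With the lid shut it lies 115 mm in -x, 20 mm in -y and 42 mm in z from flat_hinge. Axes turn with the lid. The bar is parallel to the hinge, so the lid can be raised with it while the gripper stays upright
- flat_lid (a joint): angle (rad) of the flat case's lid, 0 shut, 1.2 at its stop. About 0.25 kg; it falls shut when let go. If caught it lifts only about 0.03 rad (4 to 5 mm at the handle) and then stops dead; if not caught it swings up freely. Whether it is caught cannot be seen from outside
- flat_thumb (a point): centre of the top of the flat case's thumb catch: a steel stub (14 mm in x, 12 in y, 24 high) on the front ledge. At rest 179 mm in -x and 18 mm in +y from flat_hinge, whose axes it shares. Slid 22 mm in +y to its stop (stiff, 1.5 to 5 N) it drives a separate hidden bolt out of the lid's hook; both stay where left. The stub starts at rest whether the bolt is in or out
- gauge_knob (a point): centre of the top of the height gauge's round black push knob (36 mm across, 12 mm thick), 175 mm above the table at rest; directly below, on the same spindle, is a round foot 28 mm across. z up. The gauge is a fixed stand with its column 75 mm in +x of the spindle, whose top is 137 mm above the table (its arm's top 124 mm)
- gauge_slide (a joint): how far the gauge's spindle is pushed down (m), 0 at rest, stop at 0.055. A spring lifts it (2.7 N at rest, 60 N/m). The foot's underside is 62 mm above the table at 0, so with the foot on a block the block's height is 0.062 minus this value
- gauge_spot (a point): the point on the table under the gauge's foot (fixed); x points to the gauge's column, z up
- thick_block_mid (a point): centre of the loose thick wooden block, 60 x 36 mm, 40 mm high (x long, z up). One of the two blocks lies under the gauge's foot, the other elsewhere on the table
- thin_block_mid (a point): centre of the loose thin wooden block, 60 x 36 mm, 22 mm high (x long, z up)
- driver_grip (a point): screwdriver lying on the table, to be left alone
- brush_grip (a point): brush lying on the table, to be left alone
- knife_mid (a point): closed utility knife, grey, 145 mm long, lying on the table, to be left alone
- glue: white bottle, 52 mm across, 130 mm high; origin at the centre of its underside; to be left alone
- jar: amber jar, 60 mm across, 70 mm high; origin at the centre of its underside; to be left alone
- weight: brass weight, 60 mm across, 55 mm high; origin at the centre of its underside; to be left alone
Not all that is in view belongs to the job. What is shaped like the part that bears thick_block_mid but orange or pink is not meant.

How it is judged:
By the outcome, as a careful person would: the job done as asked, in the order asked, and still so for the second after the job is handed in, while the arm keeps its last pose, push and grip.
It also fails if it takes over 64 s, if anything falls off the work surface, if the arm or the gripper's body presses on something with over 40 N, if the wrist force passes 120 N, or if a joint passes its speed limit or range.

### The arm

A 6-joint arm with a two-finger parallel gripper is mounted at the origin on the work surface. World frame = base frame: x ahead of the robot, y to its left, z up, the work surface at z = 0. Lengths are in mm, angles in rad, forces in N, time in s.
With the tool pointing down it reaches from about 350 to 850 mm from the base axis. Payload 8.1 kg.
Tool frame: the origin (TCP) lies at the very end of the fingers, on their centre line; the grasp point (between the pads) lies 19 mm behind it (env.pinch_z is the distance from the TCP to the grasp point, in mm); z points along the fingers, x is the direction in which the jaws open and shut, and the axes are right-handed (so a half turn about z gives the same grasp; the last joint's range is limited). The gripper opens to 93 mm and grips with 3 to 60 N. Pads are 15 mm wide; open, the fingers measure 128 mm over their backs; the gripper's body (75 mm by 188 mm) begins 65 mm behind the grasp point.
Start: joints at [-1.407, 0.13, 1.488, -0, 1.523, -0.085], TCP at [147.765, -581.524, 218.635] pointing down, gripper open.
Joint ranges: [-2.96, 2.96], [-0.89, 2.26], [0.02, 2.5], [-1.34, 4.48], [0, 2.73], [-2.66, 2.66]. Speed limits (rad/s): [2.39, 2.39, 2.79, 3.14, 3.14, 3.14].

### API

Orientations are given as [roll, pitch, yaw] about the fixed x, y, z axes, in that order (R = Rz(yaw) Ry(pitch) Rx(roll)).
In Python, from cell import env, cams, close_job gives the robot as it stands.
- The arm moves only by the shell command python3 -m pendant 'ROWS' [OPENING] [FORCE]. ROWS is JSON, a list of rows, each an object of numbers: "dx", "dy", "dz": the shift along the tool's x, y, z in m; "rx", "ry", "rz": the turn, a rotation vector about the tool's x, y, z in rad. A call has 1 to 12 rows; each row shifts and turns the commanded pose from where the row before left it, along the tool's axes as they then stand; what a row does not reach is not made up. A row lasts 1/8 s, in which the tool goes at most 62.5 mm and 10.7 degrees, less where a joint would pass 70% of its speed; a pose out of reach is approached as far as the arm can. A call with a gripper value outside its range is refused whole. OPENING is the opening, from 0 (shut) to 1 (fully open), set as the call begins (- or left out, the last holds). The fingers move at their own pace and stop on an object; FORCE is the grip in N (left out, the last holds). Time passes only in rows, so rows that do not move let the fingers close. It gives the time, the measured TCP pose, the force and the opening at its end, in the units of the state.
- env.get_state(): the state, without advancing time (a new reading comes with each control period).
- cams.snapshot(name): name is "scene" or "top"; returns the picture (400x640x3 uint8, red, green, blue); there is no depth.
- cams.calibration(name): a dict with "intrinsics" (3x3 intrinsics, pixels), "extrinsics" (4x4, takes a point from world to camera coordinates). Camera axes: x right, y down, z forward; pixel columns grow to the right and rows downward; lengths in mm; the calibration is good to about 2 mm. A picture is of the moment at which its call begins. calibration takes no time and is no camera call.
- close_job(): hands the job in, once; it reports no verdict.
The state is a dict: "t": time; "q": joint angles; "qvel": joint speeds; "joint_efforts": joint torques, N m; "eef_pos": TCP position; "tool_rot": TCP orientation; "ft_force": force on the tool from outside, world axes, zero at the start; "moment": the same for the moment, N m; "gripper_width": finger opening in mm.
Only numpy, scipy, OpenCV 4.12 (cv2) and the standard library are available. Lean on these libraries where they do the work, as an engineer would, in place of code of your own. Each camera call takes 0.05 s, during which the arm holds its last target.

## Working session

There is one attempt and no reset: what is moved stays moved. The work goes in short steps, Python scripts to look and compute and a shell command to move; the robot and the scene stay as the last step left them, time stands still between calls to the robot, and variables do not carry over. Pictures are saved under pics/ and viewed, and the job is handed in when it is done.

```bash
ls; mkdir -p pics; python3 - <<'E'
from cell import env,cams
import cv2
for n in("scene","top"):
    im=cams.snapshot(n); cv2.imwrite(f"pics/{n}0.png",im[:,:,::-1]); c=cams.calibration(n); print(c["intrinsics"],c["extrinsics"])
print(env.get_state())
E
```

```text
pics
[[437.69094396   0.         326.63176004]
 [  0.         437.69094396 199.50055043]
 [  0.           0.           1.        ]] [[-5.30277506e-01  8.47550507e-01 -2.15384581e-02  2.56591875e+02]
 [ 4.79760788e-01  2.79027148e-01 -8.31849407e-01 -1.14073728e+02]
 [-6.99024572e-01 -4.51444337e-01 -5.54583319e-01  1.64251377e+03]
 [ 0.00000000e+00  0.00000000e+00  0.00000000e+00  1.00000000e+00]]
[[452.28103548   0.         319.28219541]
 [  0.         452.28103548 193.4550214 ]
 [  0.           0.           1.        ]] [[-1.39366586e-02 -9.99900999e-01  1.93953596e-03  4.21071881e-01]
 [-9.93738093e-01  1.36356451e-02 -1.10899377e-01  4.71436072e+02]
 [ 1.10861951e-01 -3.47295751e-03 -9.93829747e-01  1.32046493e+03]
 [ 0.00000000e+00  0.00000000e+00  0.00000000e+00  1.00000000e+00]]
{'t': 0.1, 'q': array([-1.40737022e+00,  1.31126358e-01,  1.48912526e+00,  2.10661226e-05,
        1.52297735e+00, -8.54214836e-02]), 'qvel': array([ 0.00115648, -0.00125484, -0.00107647, -0.00055772, -0.00032575,
       -0.00085754]), 'joint_efforts': array([ 1.21648121e-03, -5.61342752e+01, -4.93096769e+01,  7.69176800e-02,
        2.91169976e-02, -4.16024011e-05]), 'eef_pos': array([ 147.70947429, -581.03027195,  217.6927854 ]), 'tool_rot': array([-3.14143208e+00,  1.62856037e-03, -1.32194963e+00]), 'ft_force': array([-0.05562185,  0.12513696,  0.52441594]), 'moment': array([-0.05101087,  0.02194021, -0.02127239]), 'gripper_width': 93.05622240453204}
```

View pics/scene0.png

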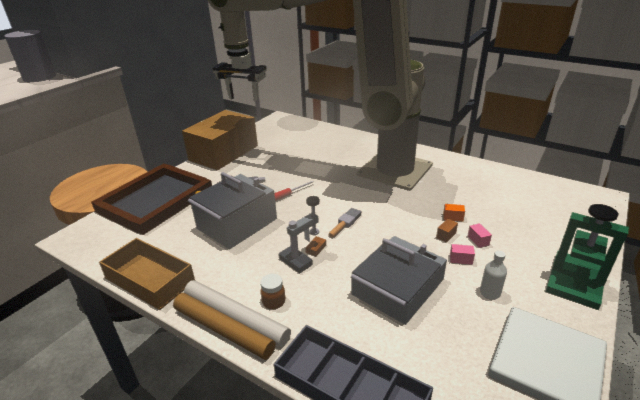

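View pics/top0.png

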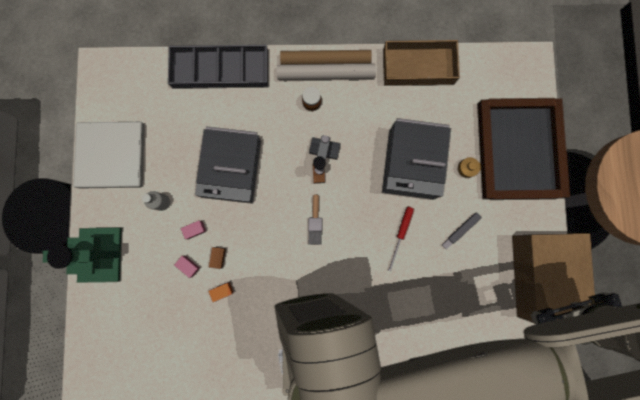

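The top view shows the cases near (228,165) and (418,158), the gauge knob near (320,163), and a loose brown block at (217,257). I'll zoom in next.

```bash
python3 - <<'E'
import cv2,numpy as np
t=cv2.imread("pics/top0.png"); s=cv2.imread("pics/scene0.png")
def z(im,x,y,w,h,k): return cv2.resize(im[y:y+h,x:x+w],None,fx=k,fy=k,interpolation=cv2.INTER_CUBIC)
a=z(t,185,115,90,95,4); b=z(t,375,110,90,95,4)
cv2.imwrite("pics/a.png",np.hstack([a,b]))
cv2.imwrite("pics/b.png",np.hstack([z(t,290,120,70,70,5),z(s,270,190,80,70,5)]))
cv2.imwrite("pics/c.png",np.hstack([z(s,180,165,100,90,4),z(s,345,225,100,90,4)]))
E
```

```text
(no output)
```

View pics/a.png

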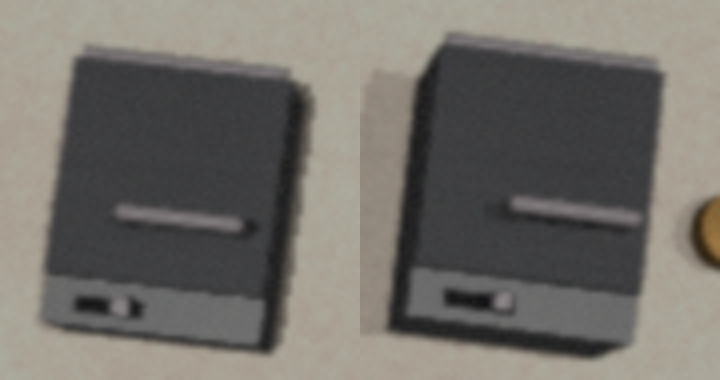

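View pics/b.png

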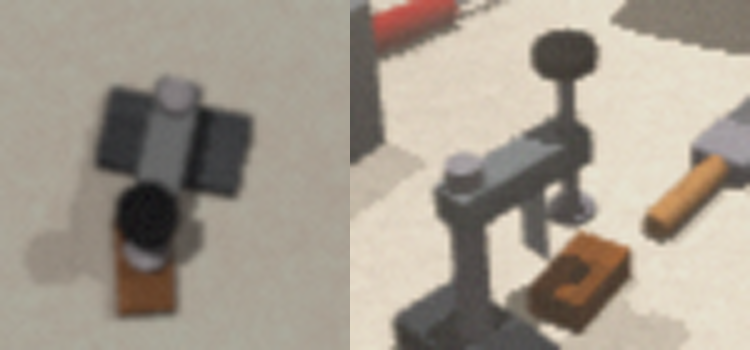

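View pics/c.png

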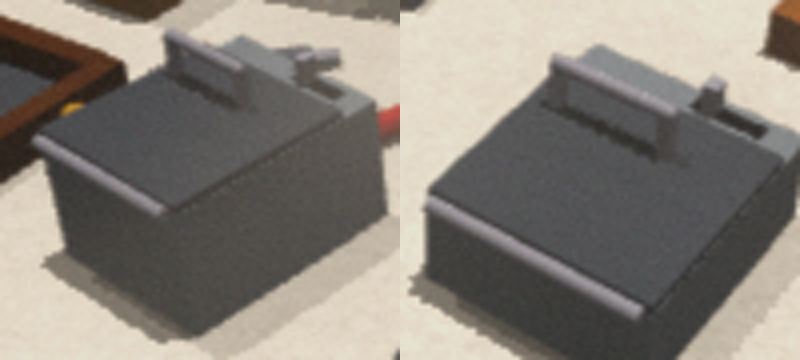

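Tall case is on the right (handle at about x 413–445, y 163) and flat is on the left. Next I fit the case and gauge poses.

```bash
cat > fit.py <<'E'
import numpy as np
from cell import cams
from scipy.optimize import least_squares
C={n:cams.calibration(n) for n in("scene","top")}
def proj(n,P):
    P=np.atleast_2d(P);E=C[n]["extrinsics"];q=P@E[:3,:3].T+E[:3,3];q=q@C[n]["intrinsics"].T;return q[:,:2]/q[:,2:]
def ray(n,uv,z):
    E=C[n]["extrinsics"];d=np.linalg.inv(C[n]["intrinsics"])@[*uv,1];R=E[:3,:3];c=-R.T@E[:3,3];d=R.T@d
    return c+d*(z-c[2])/d[2]
def cr(u,v,x0,y0,k,off=0): return ((u-off+.5)/k-.5+x0,(v+.5)/k-.5+y0)
E
python3 - <<'E'
from fit import *
def fit(obs,z0,g):
    def f(p):
        c,s=np.cos(p[2]),np.sin(p[2]);r=[]
        for n,l,uv in obs:
            w=[p[0]*1000+c*l[0]-s*l[1],p[1]*1000+s*l[0]+c*l[1],z0+l[2]]
            r.append(proj(n,w)[0]-uv)
        return np.ravel(r)
    o=least_squares(f,g,loss='soft_l1'); 
    print(o.x,o.fun.reshape(-1,2).round(1).tolist())
    p=o.x;c,s=np.cos(p[2]),np.sin(p[2])
    for nm,l in dict(handle=(-115,-20,42),thumb=(-179,18,24)).items():
        print(nm,p[0]*1000+c*l[0]-s*l[1],p[1]*1000+s*l[0]+c*l[1],z0+l[2])
B1,B2,T,L1,L2=(-115,20,44),(-115,-60,44),(-179,18,24),(-160,80,8),(-160,-80,8)
b=lambda u,v:cr(u,v,375,110,4,360); a=lambda u,v:cr(u,v,185,115,4)
sc=lambda u,v:cr(u,v,180,165,4); sf=lambda u,v:cr(u,v,345,225,4,400)
fit([("top",B1,b(512,204)),("top",B2,b(640,219)),("top",T,b(503,300)),("top",L1,b(413,267)),("top",L2,b(636,296)),("scene",B1,sc(242,72)),("scene",B2,sc(168,35))],110,[.6,-.2,0])
fit([("top",B1,a(115,211)),("top",B2,a(243,226)),("top",T,a(122,306)),("top",L1,a(48,275)),("top",L2,a(268,298)),("scene",B1,sf(675,93)),("scene",B2,sf(557,62)),("scene",T,sf(714,80))],70,[.6,.2,0])
# gauge
k=cr(147,217,290,120,5); print("knob top",k,ray("top",k,175)); k2=cr(565,48,270,190,5,350); print("scene",ray("scene",k2,175))
c=cr(177,95,290,120,5);print("col",ray("top",c,137))
for w in ((118,315),(175,313)):
  for z in (22,40):print(ray("top",cr(*w,290,120,5),z))
E
```

```text
[ 0.65470231 -0.29767778 -0.13665047] [[0.6, -0.0], [-2.0, -0.2], [-0.2, 0.2], [-0.3, -0.2], [1.1, -0.5], [-0.4, -1.6], [0.9, -0.7]]
handle 538.0498508054808 -301.82539738266877 152
thumb 479.82304092280066 -255.4612020279964 134
[ 0.64936711  0.250982   -0.10995172] [[2.2, 0.6], [-1.4, -0.4], [-0.0, 0.4], [-0.9, 0.2], [-0.5, -0.3], [-1.5, 3.7], [0.2, -0.9], [-0.3, -0.4]]
handle 532.8669413670312 243.72176148080825 112
thumb 473.42316377569 288.5150344765512 94
knob top (319.0, 163.0) [536.51780849  -5.96486793 175.        ]
scene [541.63351339  -3.61796497 175.        ]
col [611.62320898 -23.67001605 137.        ]
[504.82569791  11.6447399   22.        ]
[502.37593127  11.46956446  40.        ]
[505.5675307  -22.51294304  22.        ]
[503.10781843 -22.23017196  40.        ]
```

```bash
cat > st.py <<'E'
from cell import env
import numpy as np
s=env.get_state();print("t %.2f"%s["t"],s["eef_pos"].round(1),s["tool_rot"].round(4),"F",s["ft_force"].round(2),"w %.1f"%s["gripper_width"],"q",s["q"].round(2))
import sys
if len(sys.argv)>3:
    t=np.array([float(v) for v in sys.argv[1:4]]);y=float(sys.argv[4]) if len(sys.argv)>4 else None
    from scipy.spatial.transform import Rotation as R
    r=R.from_euler("xyz",s["tool_rot"])
    print("tool delta mm",r.inv().apply(t-s["eef_pos"]).round(1))
    if y is not None: print("rotvec",(r.inv()*R.from_euler("xyz",[np.pi,0,y])).as_rotvec().round(3))
E
python3 -m pendant '[{"dx":-0.033,"dy":-0.037},{"dx":-0.033,"dy":-0.037},{"dx":-0.033,"dy":-0.037},{"dx":-0.033,"dy":-0.037},{"dx":-0.033,"dy":-0.037},{"dx":-0.033,"dy":-0.037},{"dx":-0.033,"dy":-0.037},{"dx":-0.033,"dy":-0.037},{"dx":-0.033,"dy":-0.037},{"dx":-0.033,"dy":-0.037},{"dx":-0.033,"dy":-0.037},{"dx":-0.033,"dy":-0.037}]' 0 10; python3 st.py 538 -5 180 -0.137
```

```text
t 0.10 [ 147.7 -581.   217.7] [-3.1414e+00  1.6000e-03 -1.3219e+00] F [-0.06  0.13  0.52] w 93.1 q [-1.41  0.13  1.49  0.    1.52 -0.09]
tool delta mm [-462.1 -520.1   38.5]
rotvec [-1.000e-03  1.000e-03 -1.185e+00]schema error: expected keys dx, dy, dz, rx, ry, rz
```

```bash

python3 -m pendant '[{"dx":-0.033,"dy":-0.037,"dz":0,"rx":0,"ry":0,"rz":0},{"dx":-0.033,"dy":-0.037,"dz":0,"rx":0,"ry":0,"rz":0},{"dx":-0.033,"dy":-0.037,"dz":0,"rx":0,"ry":0,"rz":0},{"dx":-0.033,"dy":-0.037,"dz":0,"rx":0,"ry":0,"rz":0},{"dx":-0.033,"dy":-0.037,"dz":0,"rx":0,"ry":0,"rz":0},{"dx":-0.033,"dy":-0.037,"dz":0,"rx":0,"ry":0,"rz":0},{"dx":-0.033,"dy":-0.037,"dz":0,"rx":0,"ry":0,"rz":0},{"dx":-0.033,"dy":-0.037,"dz":0,"rx":0,"ry":0,"rz":0},{"dx":-0.033,"dy":-0.037,"dz":0,"rx":0,"ry":0,"rz":0},{"dx":-0.033,"dy":-0.037,"dz":0,"rx":0,"ry":0,"rz":0},{"dx":-0.033,"dy":-0.037,"dz":0,"rx":0,"ry":0,"rz":0},{"dx":-0.033,"dy":-0.037,"dz":0,"rx":0,"ry":0,"rz":0}]' 0 10; python3 st.py 538 -5 180 -0.137
```

```text
t: 1.6
eef_pos: [481.1, -86.8, 218.3]
tool_rot: [3.141, 0.0, -1.322]
ft_force: [-0.0, -1.1, 0.1]
gripper_width: 0.1
t 1.60 [481.1 -86.8 218.3] [ 3.1413e+00  1.0000e-04 -1.3219e+00] F [-0.03 -1.11  0.11] w 0.1 q [-0.28 -0.17  1.79 -0.    1.53  1.04]
tool delta mm [-65.3 -75.3  38.3]
rotvec [ 0.     0.    -1.185]
```

```bash

python3 -m pendant '[{"dx":-0.033,"dy":-0.037,"dz":0,"rx":0,"ry":0,"rz":0},{"dx":-0.032,"dy":-0.037,"dz":0,"rx":0,"ry":0,"rz":0},{"dx":0,"dy":0,"dz":0,"rx":0,"ry":0,"rz":-0.169},{"dx":0,"dy":0,"dz":0,"rx":0,"ry":0,"rz":-0.169},{"dx":0,"dy":0,"dz":0,"rx":0,"ry":0,"rz":-0.169},{"dx":0,"dy":0,"dz":0,"rx":0,"ry":0,"rz":-0.169},{"dx":0,"dy":0,"dz":0,"rx":0,"ry":0,"rz":-0.169},{"dx":0,"dy":0,"dz":0.01,"rx":0,"ry":0,"rz":-0.169},{"dx":0,"dy":0,"dz":0.015,"rx":0,"ry":0,"rz":-0.169},{"dx":0,"dy":0,"dz":0.01,"rx":0,"ry":0,"rz":0}]'; python3 st.py 538 -5 180 -0.137
python3 - <<'E'
from cell import env,cams
import cv2,numpy as np
s=cams.snapshot("scene")[:,:,::-1];t=cams.snapshot("top")[:,:,::-1]
z=lambda im,x,y,w,h,k:cv2.resize(im[y:y+h,x:x+w],None,fx=k,fy=k,interpolation=cv2.INTER_CUBIC)
cv2.imwrite("pics/d.png",np.hstack([z(s,260,120,100,130,4),z(t,280,110,90,130,4)]))
E
```

```text
t: 2.85
eef_pos: [535.7, -7.1, 182.4]
tool_rot: [3.142, 0.002, -0.14]
ft_force: [0.5, 0.6, 0.1]
gripper_width: 0.6
t 2.85 [535.7  -7.1 182.4] [ 3.1415e+00  1.5000e-03 -1.4000e-01] F [0.48 0.58 0.13] w 0.6 q [-0.11 -0.02  1.71 -0.    1.45  0.03]
tool delta mm [ 2.  -2.4  2.4]
rotvec [ 0.     0.002 -0.003]
```

View pics/d.png

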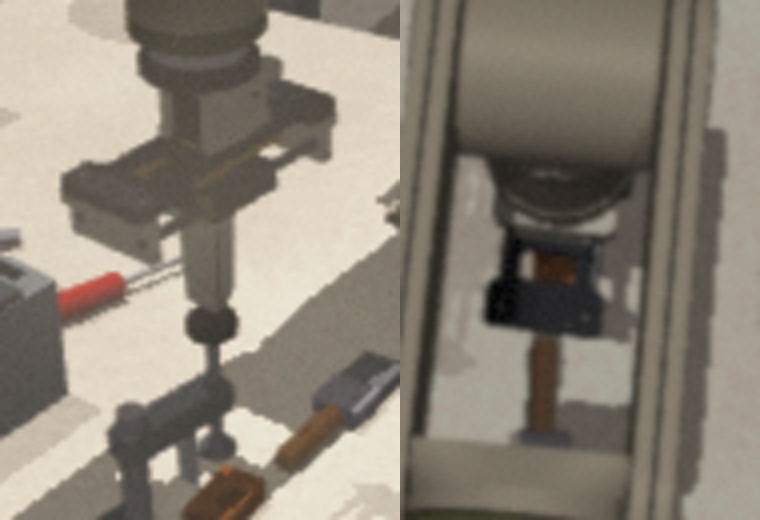

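The closed fingers sit right above the knob, with the fingertip at crop (210,305) and the knob at (213,325). Pressing down.

```bash

python3 -m pendant '[{"dx":0.002,"dy":-0.002,"dz":0.007,"rx":0,"ry":0,"rz":0},{"dx":0,"dy":0,"dz":0.006,"rx":0,"ry":0,"rz":0},{"dx":0,"dy":0,"dz":0.006,"rx":0,"ry":0,"rz":0},{"dx":0,"dy":0,"dz":0.004,"rx":0,"ry":0,"rz":0},{"dx":0,"dy":0,"dz":0.002,"rx":0,"ry":0,"rz":0}]'; python3 st.py
python3 -m pendant '[{"dx":0,"dy":0,"dz":0.002,"rx":0,"ry":0,"rz":0},{"dx":0,"dy":0,"dz":0.002,"rx":0,"ry":0,"rz":0},{"dx":0,"dy":0,"dz":0.001,"rx":0,"ry":0,"rz":0},{"dx":0,"dy":0,"dz":0.001,"rx":0,"ry":0,"rz":0}]'; python3 st.py
```

```text
t: 3.58
eef_pos: [538.8, -5.5, 158.7]
tool_rot: [-3.142, -0.001, -0.139]
ft_force: [2.3, 0.6, 2.9]
gripper_width: 0.5
t 3.58 [538.8  -5.5 158.7] [-3.1415e+00 -7.0000e-04 -1.3910e-01] F [2.25 0.57 2.88] w 0.5 q [-0.11  0.    1.73  0.    1.41  0.03]
t: 4.08
eef_pos: [538.7, -5.5, 152.7]
tool_rot: [3.142, -0.0, -0.139]
ft_force: [3.4, 1.4, 3.3]
gripper_width: 0.4
t 4.08 [538.7  -5.5 152.7] [ 3.1416e+00 -4.0000e-04 -1.3900e-01] F [3.35 1.39 3.31] w 0.4 q [-0.11  0.01  1.74 -0.    1.4   0.03]
```

```bash

python3 -m pendant '[{"dx":0,"dy":0,"dz":0.002,"rx":0,"ry":0,"rz":0},{"dx":0,"dy":0,"dz":0.002,"rx":0,"ry":0,"rz":0},{"dx":0,"dy":0,"dz":0,"rx":0,"ry":0,"rz":0}]'; python3 st.py
```

```text
t: 4.45
eef_pos: [538.5, -5.5, 148.4]
tool_rot: [3.142, 0.0, -0.139]
ft_force: [3.0, 0.6, 2.7]
gripper_width: 0.1
t 4.45 [538.5  -5.5 148.4] [ 3.1415e+00  2.0000e-04 -1.3900e-01] F [3.01 0.6  2.71] w 0.1 q [-0.11  0.01  1.75 -0.    1.39  0.03]
```

```bash

python3 -m pendant '[{"dx":0,"dy":0,"dz":0.004,"rx":0,"ry":0,"rz":0},{"dx":0,"dy":0,"dz":0.003,"rx":0,"ry":0,"rz":0},{"dx":0,"dy":0,"dz":0.002,"rx":0,"ry":0,"rz":0},{"dx":0,"dy":0,"dz":0.001,"rx":0,"ry":0,"rz":0}]'; python3 st.py
python3 -m pendant '[{"dx":0,"dy":0,"dz":0.001,"rx":0,"ry":0,"rz":0},{"dx":0,"dy":0,"dz":0.001,"rx":0,"ry":0,"rz":0},{"dx":0,"dy":0,"dz":0,"rx":0,"ry":0,"rz":0}]'; python3 st.py
python3 -m pendant '[{"dx":0,"dy":0,"dz":0.001,"rx":0,"ry":0,"rz":0},{"dx":0,"dy":0,"dz":0,"rx":0,"ry":0,"rz":0}]'; python3 st.py
```

```text
t: 4.95
eef_pos: [538.5, -5.5, 138.5]
tool_rot: [3.142, 0.0, -0.139]
ft_force: [1.1, 0.1, 4.2]
gripper_width: 0.2
t 4.95 [538.5  -5.5 138.5] [ 3.1415e+00  2.0000e-04 -1.3900e-01] F [1.06 0.14 4.19] w 0.2 q [-0.11  0.02  1.76 -0.    1.37  0.03]
t: 5.32
eef_pos: [538.5, -5.5, 136.6]
tool_rot: [3.142, 0.0, -0.139]
ft_force: [1.0, -0.3, 3.6]
gripper_width: 0.4
t 5.33 [538.5  -5.5 136.6] [ 3.1416e+00  2.0000e-04 -1.3900e-01] F [ 0.99 -0.25  3.65] w 0.4 q [-0.11  0.02  1.76  0.    1.37  0.03]
t: 5.58
eef_pos: [538.5, -5.5, 135.6]
tool_rot: [3.142, 0.0, -0.139]
ft_force: [1.1, -0.4, 3.7]
gripper_width: 0.4
t 5.58 [538.5  -5.5 135.6] [ 3.1415e+00  1.0000e-04 -1.3900e-01] F [ 1.14 -0.4   3.7 ] w 0.4 q [-0.11  0.02  1.76 -0.    1.36  0.03]
```

```bash

python3 -m pendant '[{"dx":0,"dy":0,"dz":0.001,"rx":0,"ry":0,"rz":0},{"dx":0,"dy":0,"dz":0,"rx":0,"ry":0,"rz":0}]'; python3 st.py|cut -c1-90
python3 -m pendant '[{"dx":0,"dy":0,"dz":0.001,"rx":0,"ry":0,"rz":0},{"dx":0,"dy":0,"dz":0,"rx":0,"ry":0,"rz":0}]'; python3 st.py|cut -c1-90
```

```text
t: 5.82
eef_pos: [538.5, -5.5, 135.3]
tool_rot: [3.142, -0.0, -0.139]
ft_force: [-2.7, 0.3, 9.1]
gripper_width: 0.5
t 5.83 [538.5  -5.5 135.3] [ 3.1415 -0.     -0.139 ] F [-2.7   0.3   9.12] w 0.5 q [-0.11 
t: 6.08
eef_pos: [538.6, -5.5, 135.2]
tool_rot: [3.141, -0.0, -0.139]
ft_force: [-6.1, 0.4, 16.1]
gripper_width: 0.2
t 6.08 [538.6  -5.5 135.2] [ 3.1414e+00 -3.0000e-04 -1.3890e-01] F [-6.05  0.45 16.06] w 0
```

The foot stopped dead at knob height 135.3 mm, down about 40 mm, so the block is about 22 mm thick. That means the flat case. Retracting, then moving to its handle.

```bash

python3 -m pendant '[{"dx":0,"dy":0,"dz":-0.004,"rx":0,"ry":0,"rz":0},{"dx":0,"dy":0,"dz":-0.016,"rx":0,"ry":0,"rz":0},{"dx":0,"dy":0,"dz":-0.02,"rx":0,"ry":0,"rz":0},{"dx":0,"dy":0,"dz":-0.025,"rx":0,"ry":0,"rz":0},{"dx":-0.008,"dy":-0.049,"dz":0,"rx":0,"ry":0,"rz":0},{"dx":-0.008,"dy":-0.049,"dz":0,"rx":0,"ry":0,"rz":0},{"dx":-0.008,"dy":-0.049,"dz":0,"rx":0,"ry":0,"rz":0},{"dx":-0.008,"dy":-0.049,"dz":0,"rx":0,"ry":0,"rz":0},{"dx":-0.008,"dy":-0.049,"dz":0,"rx":0,"ry":0,"rz":0},{"dx":0,"dy":0,"dz":0,"rx":0,"ry":0,"rz":0}]'
python3 -m pendant '[{"dx":0,"dy":0,"dz":0.02,"rx":0,"ry":0,"rz":-0.027},{"dx":0,"dy":0,"dz":0.02,"rx":0,"ry":0,"rz":0},{"dx":0,"dy":0,"dz":0.01,"rx":0,"ry":0,"rz":0}]' 0.5
python3 st.py 533 244 96 -0.11
python3 - <<'E'
from cell import env,cams
import cv2,numpy as np
s=cams.snapshot("scene")[:,:,::-1];t=cams.snapshot("top")[:,:,::-1]
z=lambda im,x,y,w,h,k:cv2.resize(im[y:y+h,x:x+w],None,fx=k,fy=k,interpolation=cv2.INTER_CUBIC)
cv2.imwrite("pics/e.png",np.hstack([z(s,340,170,110,140,4),z(t,180,100,90,140,4)]))
E
```

```text
t: 7.32
eef_pos: [532.0, 245.9, 199.2]
tool_rot: [-3.141, 0.001, -0.135]
ft_force: [0.4, -0.7, 0.3]
gripper_width: 0.7
t: 7.7
eef_pos: [531.6, 241.1, 145.6]
tool_rot: [3.14, 0.004, -0.114]
ft_force: [-1.1, -0.7, 0.0]
gripper_width: 25.6
t 7.70 [531.6 241.1 145.6] [ 3.1398  0.0036 -0.1136] F [-1.05 -0.74  0.03] w 25.6 q [ 0.34  0.14  1.62 -0.    1.39  0.45]
tool delta mm [ 1.2 -3.1 49.6]
rotvec [ 0.002  0.004 -0.004]
```

View pics/e.png

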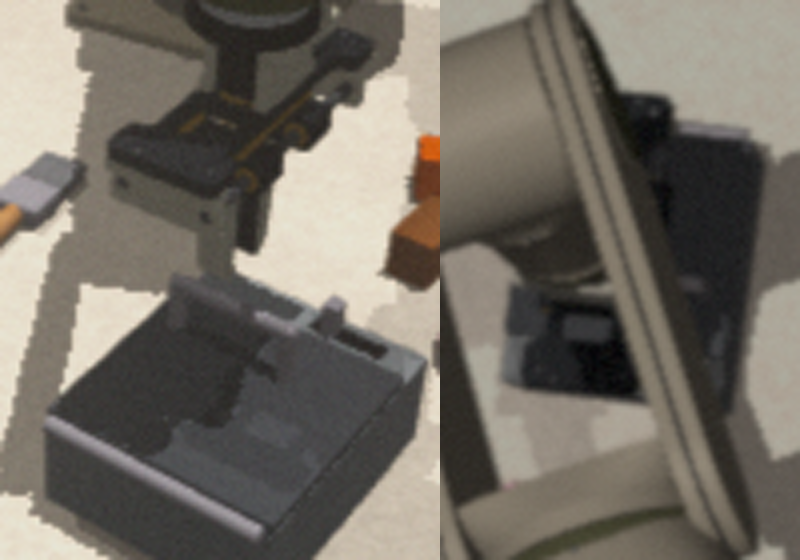

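```bash

python3 -m pendant '[{"dx":0.001,"dy":-0.003,"dz":0,"rx":0,"ry":0,"rz":0},{"dx":0,"dy":0,"dz":0,"rx":0,"ry":0,"rz":0},{"dx":0,"dy":0,"dz":0.01,"rx":0,"ry":0,"rz":0},{"dx":0,"dy":0,"dz":0.01,"rx":0,"ry":0,"rz":0},{"dx":0,"dy":0,"dz":0.01,"rx":0,"ry":0,"rz":0},{"dx":0,"dy":0,"dz":0.01,"rx":0,"ry":0,"rz":0},{"dx":0,"dy":0,"dz":0.008,"rx":0,"ry":0,"rz":0},{"dx":0,"dy":0,"dz":0,"rx":0,"ry":0,"rz":0}]'
python3 st.py 533 244 96 -0.11
python3 - <<'E'
from cell import env,cams
import cv2,numpy as np
s=cams.snapshot("scene")[:,:,::-1]
z=lambda im,x,y,w,h,k:cv2.resize(im[y:y+h,x:x+w],None,fx=k,fy=k,interpolation=cv2.INTER_CUBIC)
cv2.imwrite("pics/f.png",z(s,340,190,110,110,5))
E
```

```text
t: 8.8
eef_pos: [533.6, 245.3, 99.6]
tool_rot: [3.141, 0.002, -0.112]
ft_force: [0.4, 0.1, 0.8]
gripper_width: 46.4
t 8.80 [533.6 245.3  99.6] [ 3.1408e+00  1.5000e-03 -1.1200e-01] F [0.37 0.11 0.75] w 46.4 q [ 0.34  0.18  1.65 -0.    1.31  0.46]
tool delta mm [-0.4  1.4  3.6]
rotvec [ 0.001  0.002 -0.002]
```

View pics/f.png

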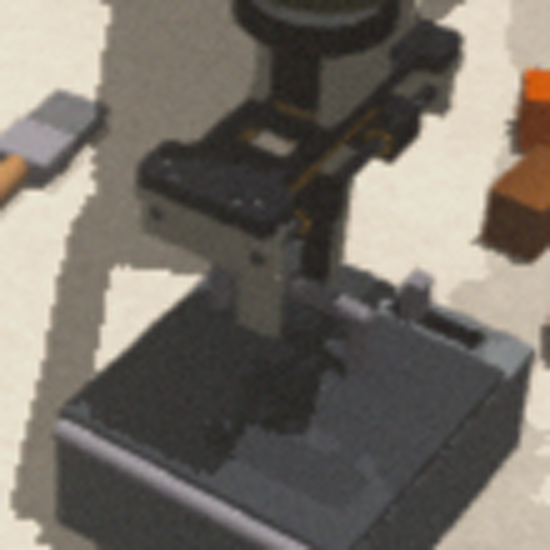

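The fingers straddle the bar near its middle, around (290,295). Closing, then tugging.

```bash

python3 -m pendant '[{"dx":0,"dy":0.001,"dz":0.003,"rx":0,"ry":0,"rz":0},{"dx":0,"dy":0,"dz":0,"rx":0,"ry":0,"rz":0},{"dx":0,"dy":0,"dz":0,"rx":0,"ry":0,"rz":0},{"dx":0,"dy":0,"dz":0,"rx":0,"ry":0,"rz":0},{"dx":0,"dy":0,"dz":0,"rx":0,"ry":0,"rz":0},{"dx":0,"dy":0,"dz":0,"rx":0,"ry":0,"rz":0}]' 0 30
python3 st.py
python3 -m pendant '[{"dx":0,"dy":0,"dz":-0.002,"rx":0,"ry":0,"rz":0},{"dx":0,"dy":0,"dz":-0.002,"rx":0,"ry":0,"rz":0},{"dx":0,"dy":0,"dz":0,"rx":0,"ry":0,"rz":0}]'; python3 st.py|cut -c1-90
python3 -m pendant '[{"dx":0,"dy":0,"dz":-0.002,"rx":0,"ry":0,"rz":0},{"dx":0,"dy":0,"dz":0,"rx":0,"ry":0,"rz":0}]'; python3 st.py|cut -c1-90
```

```text
t: 9.6
eef_pos: [533.5, 244.7, 97.8]
tool_rot: [3.142, 0.001, -0.112]
ft_force: [-4.8, 0.6, 4.3]
gripper_width: 10.8
t 9.60 [533.5 244.7  97.8] [ 3.1415e+00  1.1000e-03 -1.1180e-01] F [-4.78  0.58  4.27] w 10.8 q [0.34 0.18 1.65 0.   1.3  0.45]
t: 9.98
eef_pos: [534.9, 244.5, 101.7]
tool_rot: [-3.141, -0.002, -0.112]
ft_force: [4.4, 0.3, -5.2]
gripper_width: 11.0
t 9.97 [534.9 244.5 101.7] [-3.1413e+00 -1.5000e-03 -1.1220e-01] F [ 4.43  0.34 -5.2 ] w 1
t: 10.22
eef_pos: [535.8, 244.4, 103.9]
tool_rot: [-3.141, -0.003, -0.112]
ft_force: [9.0, -0.2, -6.7]
gripper_width: 10.9
t 10.22 [535.8 244.4 103.9] [-3.141  -0.0033 -0.1125] F [ 8.99 -0.23 -6.74] w 10.9 q [ 0.3
```

```bash

python3 -m pendant '[{"dx":0.002,"dy":0,"dz":0,"rx":0,"ry":0,"rz":0},{"dx":0.001,"dy":0,"dz":-0.003,"rx":0,"ry":0,"rz":0},{"dx":0.001,"dy":0,"dz":-0.003,"rx":0,"ry":0,"rz":0},{"dx":0,"dy":0,"dz":0,"rx":0,"ry":0,"rz":0}]'; python3 st.py
python3 - <<'E'
from cell import env,cams
import cv2,numpy as np
s=cams.snapshot("scene")[:,:,::-1]
z=lambda im,x,y,w,h,k:cv2.resize(im[y:y+h,x:x+w],None,fx=k,fy=k,interpolation=cv2.INTER_CUBIC)
cv2.imwrite("pics/g.png",z(s,340,190,110,110,5))
E
```

```text
t: 10.72
eef_pos: [538.5, 244.0, 110.1]
tool_rot: [3.142, -0.001, -0.112]
ft_force: [2.8, -0.4, -5.4]
gripper_width: 10.9
t 10.72 [538.5 244.  110.1] [ 3.1415e+00 -8.0000e-04 -1.1220e-01] F [ 2.78 -0.38 -5.41] w 10.9 q [ 0.34  0.18  1.63 -0.    1.33  0.45]
```

View pics/g.png

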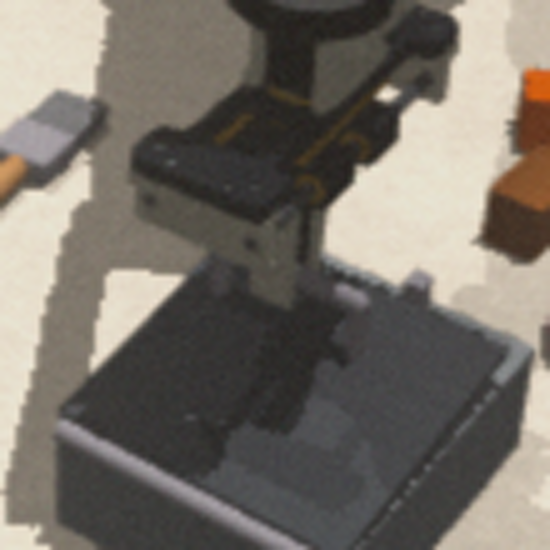

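The lid swung to about 0.11 rad (12 mm at the handle) without a stop, and a gap shows along its edge. It isn't caught, so I'll leave the catch alone and raise the lid along its arc.

```bash

python3 -m pendant '[{"dx":0.0028,"dy":0,"dz":-0.0053,"rx":0,"ry":0,"rz":0},{"dx":0.003,"dy":0,"dz":-0.0052,"rx":0,"ry":0,"rz":0},{"dx":0.0033,"dy":0,"dz":-0.005,"rx":0,"ry":0,"rz":0},{"dx":0.0035,"dy":0,"dz":-0.0048,"rx":0,"ry":0,"rz":0},{"dx":0.0038,"dy":0,"dz":-0.0047,"rx":0,"ry":0,"rz":0},{"dx":0.004,"dy":0,"dz":-0.0045,"rx":0,"ry":0,"rz":0},{"dx":0,"dy":0,"dz":0,"rx":0,"ry":0,"rz":0}]'; python3 st.py
```

```text
t: 11.65
eef_pos: [557.8, 241.6, 140.1]
tool_rot: [3.141, 0.001, -0.112]
ft_force: [-7.7, -3.1, 3.9]
gripper_width: 11.3
t 11.65 [557.8 241.6 140.1] [ 3.1408e+00  1.5000e-03 -1.1200e-01] F [-7.72 -3.1   3.9 ] w 11.3 q [ 0.32  0.2   1.55 -0.    1.39  0.44]
```

```bash

python3 -m pendant '[{"dx":0.0038,"dy":0,"dz":-0.0043,"rx":0,"ry":0,"rz":0},{"dx":0.0042,"dy":0,"dz":-0.0041,"rx":0,"ry":0,"rz":0},{"dx":0.0044,"dy":0,"dz":-0.0038,"rx":0,"ry":0,"rz":0},{"dx":0.0046,"dy":0,"dz":-0.0036,"rx":0,"ry":0,"rz":0},{"dx":0.0048,"dy":0,"dz":-0.0034,"rx":0,"ry":0,"rz":0},{"dx":0.005,"dy":0,"dz":-0.0031,"rx":0,"ry":0,"rz":0},{"dx":0,"dy":0,"dz":0,"rx":0,"ry":0,"rz":0},{"dx":0,"dy":0,"dz":0,"rx":0,"ry":0,"rz":0}]'; python3 st.py
python3 - <<'E'
from cell import env,cams
import cv2,numpy as np
s=cams.snapshot("scene")[:,:,::-1]
cv2.imwrite("pics/h0.png",s)
z=lambda im,x,y,w,h,k:cv2.resize(im[y:y+h,x:x+w],None,fx=k,fy=k,interpolation=cv2.INTER_CUBIC)
cv2.imwrite("pics/h.png",z(s,340,180,110,120,5))
E
```

```text
t: 12.65
eef_pos: [584.7, 238.4, 163.5]
tool_rot: [3.141, 0.0, -0.112]
ft_force: [-9.8, -6.2, 9.7]
gripper_width: 11.0
t 12.65 [584.7 238.4 163.5] [ 3.1408e+00  4.0000e-04 -1.1210e-01] F [-9.77 -6.17  9.66] w 11.0 q [ 0.31  0.24  1.46 -0.    1.44  0.42]
```

View pics/h.png

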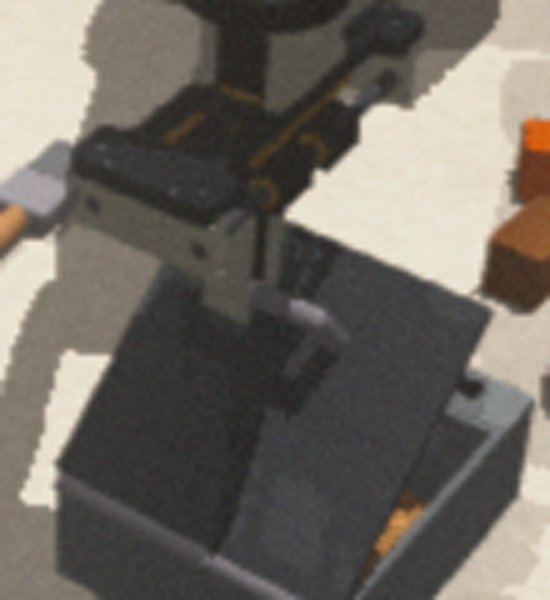

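View pics/h0.png

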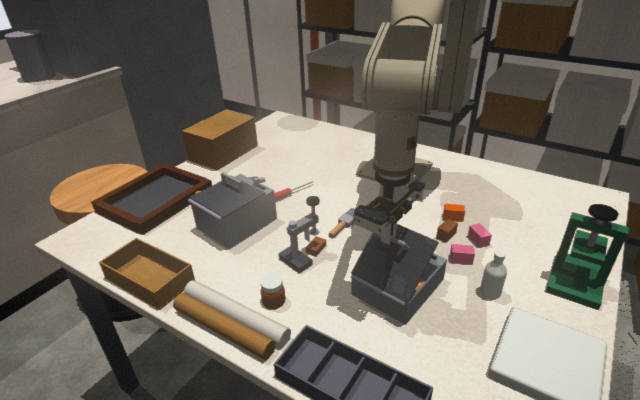

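The lid stands open with the bar still in the jaws. Its free right corner is at crop (490,312). I check the angle from that corner.

```bash
python3 - <<'E'
from fit import *
px=np.array(cr(490,310,340,180,5));print(px)
for d in (34,37,40,43,46):
    t=np.radians(d);c,s=np.cos(-.11),np.sin(-.11)
    x=-160*np.cos(t)+8*np.sin(t);z=70+160*np.sin(t)+8*np.cos(t);y=80
    print(d,proj("scene",[649.4+c*x-s*y,251+s*x+c*y,z]))
E
python3 -m pendant '[{"dx":0,"dy":0,"dz":0,"rx":0,"ry":0,"rz":0},{"dx":0,"dy":0,"dz":0,"rx":0,"ry":0,"rz":0},{"dx":0,"dy":0,"dz":0,"rx":0,"ry":0,"rz":0},{"dx":0,"dy":0,"dz":0,"rx":0,"ry":0,"rz":0}]'; python3 st.py
```

```text
[437.6 241.6]
34 [[439.3273439  241.63308093]]
37 [[438.65337219 240.56839619]]
40 [[437.88884718 239.65804568]]
43 [[437.03385524 238.90767085]]
46 [[436.0887454  238.32270173]]
t: 13.2
eef_pos: [584.6, 238.4, 163.5]
tool_rot: [3.141, 0.0, -0.112]
ft_force: [-8.6, -5.9, 8.7]
gripper_width: 10.8
t 13.20 [584.6 238.4 163.5] [ 3.1408e+00  5.0000e-04 -1.1200e-01] F [-8.65 -5.87  8.74] w 10.8 q [ 0.31  0.24  1.46 -0.    1.44  0.42]
```

```bash
python3 -c "
from cell import close_job
print(close_job())"; python3 st.py
```

```text
the job is handed in; nothing more can be done
None
the job is handed in; nothing more can be done
```

The flat case's lid is open to about 40° and still held by its handle; I handed the job in at about 13 s.

- **Block:** I pushed the gauge knob down until the foot stopped dead. The knob had dropped about 40 mm, so the block is about 22 mm thick and belongs in the flat case.
- **Tug:** I gripped the flat case's handle and tugged. The lid swung up freely, reaching about 12 mm at the handle, past the 4–5 mm where a caught lid stops. It was not caught, so I never touched its thumb catch.
- **Lid angle:** The gripper's height gives 41.6° and its horizontal position 38.7°. The lid corner in the picture fits less tightly: by column it suggests about 40°, but by row it sits 2 px off, nearer 34°.
- **Holding:** The pose did not change over the last half second. The grip read 11 mm on the 12 mm bar, with about 14 N on the tool.
- **Rest of the table:** In the last overall picture the tall case looked shut. The blocks and other objects looked to be in their places, judged by eye only.

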